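# Set up the coil reading: slide the pick-up into place, draw the core and hold it

### The arm

A 7-joint arm with a two-finger parallel gripper is mounted at the origin on the work surface. World frame = base frame: x ahead of the robot, y to its left, z up, the work surface at z = 0. Lengths are in m, angles in degrees, forces in N, time in s.
With the tool pointing down it reaches from about 0.425 to 0.875 m from the base axis. Payload 4.7 kg.
Tool frame: the origin (TCP) lies at the very end of the fingers, on their centre line; the grasp point (between the pads) lies 19 mm behind it; x points along the fingers, z is the direction in which the jaws open and shut, and the axes are right-handed (so a half turn about x gives the same grasp; the last joint's range is limited). The gripper opens to 87 mm and grips with 3 to 60 N. Pads are 19 mm wide; open, the fingers measure 117 mm over their backs; the gripper's body (75 mm by 190 mm) begins 51 mm behind the grasp point.
Start: joints at [-69.666, 18.392, -4.016, 83.108, 1.295, 78.541, -3.26], TCP at [0.217, 0.613, 0.223] pointing down, gripper open.
Joint ranges: [-163.93, 163.93], [-17.29, 119.83], [-79.2, 71.16], [3.27, 140.29], [-89.18, 269.18], [5.43, 117.66], [-154.24, 154.24]. Speed limits (degrees/s): [147.25, 147.25, 180, 180, 180, 180, 180].

### API

Orientations are given as [roll, pitch, yaw] about the fixed x, y, z axes, in that order (R = Rz(yaw) Ry(pitch) Rx(roll)).
In Python, from cell import env gives the robot as it stands. The module is installed in compiled form; this text tells all that it offers.
- The arm moves only by the tool drive_tool, never from a script. Its argument "increments" is a list of rows, each a list of 2 entries, a list of its own where there are three numbers: the shift along the tool's x, y, z scaled (see below), then the turn, a rotation vector about the tool's x, y, z scaled (see below). In form: [[[dx, dy, dz], [wx, wy, wz]], ...]. A call has 1 to 10 rows; each row shifts and turns the commanded pose from where the row before left it, along the tool's axes as they then stand; what a row does not reach is not made up. The controller multiplies each number of a shift by 0.04 m and each number of a turn by 120 degrees. A row lasts 1/10 s, in which the tool goes at most 50 mm and 8.59 degrees, less where a joint would pass 70% of its speed; a pose out of reach is approached as far as the arm can. A call with a number of a shift or a turn outside -1 to 1 is refused whole. A call with a gripper value outside its range is refused whole. "hand" is the gripper's target within -1 to 1 (fully open at 1, half-way at 0, shut at -1), set as the call begins (left out, the last holds). The fingers move at their own pace and stop on an object; "squeeze" is the grip in N (left out, the last holds). Time passes only in rows, so rows that do not move let the fingers close. It gives the time, the measured TCP pose, the force and the opening at its end, in the units of the state.
- env.get_obs(): the state, without advancing time (a new reading comes with each control period).
- env.read_camera(name): name is "scene" or "side" or "wrist"; returns a dict with "frame" (480x640x3 uint8, red, green, blue), "fx", "fy", "cx", "cy" (pixels), "distortion" ([k1, k2, p1, p2, k3] as OpenCV has them; the pictures are not rectified), "R" (3x3) and "t" (3): a world point X has camera coordinates R X + t. Camera axes: x right, y down, z forward; pixel columns grow to the right and rows downward; lengths in m; the calibration is good to about 2 mm. A picture is of the moment at which its call begins. There is no depth.
- env.sign_off(): hands the job in, once; it reports no verdict.
The state is a dict: "time_s": time; "qpos": joint angles; "joint_velocities": joint speeds; "effort": joint torques, N m; "tool_pos": TCP position; "tool_rot": TCP orientation; "force": force on the tool from outside, world axes, zero at the start; "wrist_torque": the same for the moment, N m; "grip_width": finger opening in m.
Only numpy, scipy, OpenCV 4.12 (cv2) and the standard library are available. Lean on these libraries where they do the work, as an engineer would, in place of code of your own. Each camera call takes 0.05 s, during which the arm holds its last target.

### The job

Push the flat round pick-up coil along the bench, without lifting it, until it lies inside the ring marked in front of the tall square-flanged coil. Then take the iron core by its knob and draw it straight up, without levering it sideways or letting it leave the bore, until the groove cut round it is level with the top of the coil, and finish while still holding it there for the reading. Leave everything else on the bench where it is.

Things in the scene. Friction and masses are not known exactly. Their poses are not given: they have to be found in the camera images.
- bore_mouth (a point): Centre of the bore's mouth on the flat top of the tall coil, 100 mm above the bench. The coil is fixed: a copper winding between two grey square flanges 80 mm wide, on a black base 110 x 100 x 15 mm. The bore is vertical (z), 21.5 mm wide and 85 mm deep, closed below. The -x axis of this frame points from the coil towards the marked ring.
- knob (a point): Centre of the steel core's round knob, 30 mm across and 36 mm tall (18 mm above and below this point). The core is a loose steel rod of about 0.35 kg, 20 mm across, standing upright in the tall coil's bore with its foot on the bore's floor; only the knob and 12 mm of rod stand out of the coil at the start, so this point is 30 mm above the bore's mouth. z runs up along the rod.
- groove (a point): Centre of the rod at the height of the dark groove cut round it, 40 mm above the rod's foot and 75 mm below the knob's centre. At the start it is hidden inside the bore, 45 mm below the mouth; it comes up level with the mouth when the core has been raised 45 mm, with 40 mm of rod still inside.
- pickup_centre (a point): Centre of the loose pick-up coil, a flat black disc with a copper ring on top, 90 mm across and 40 mm tall (this point 20 mm above the bench), about 0.4 kg; it slides on the bench.
- mark_centre (a point): Centre of the dark ring painted on the bench, 110 mm inside and 130 mm outside diameter, flat (no height). It lies 140 mm in front of the tall coil's axis, on the robot's side.
- short_coil: Bystander, fixed: a round-flanged short coil, 100 mm across, 68 mm tall, closed on top. Origin at the centre of its underside.
- post: Bystander, loose: upright black and brass binding post, 36 mm across at the foot, 56 mm tall. Origin at the centre of its underside.
- driver: Bystander, loose: screwdriver 200 mm long lying on the bench along its own x. Origin underneath its middle.
- multimeter: Bystander, loose: grey hand-held meter lying flat, 150 (its x) x 75 x 34 mm. Origin at the centre of its underside.
- contactor: Bystander, loose: black switch block 70 (its x) x 45 x 76 mm. Origin at the centre of its underside.
- spool: Bystander, loose: small wire spool standing on end, 52 mm across, 36 mm tall. Origin at the centre of its underside.
There are look-alikes about, which are no part of the job. Of the things that look like the part that bears knob, the larger one is meant.

How it is judged:
By the outcome, as a careful person would: the job done as asked, in the order asked, and still so for the second after the job is handed in, while the arm keeps its last pose, push and grip.
It also fails if it takes over 54 s, if anything falls off the work surface, if the arm or the gripper's body presses on something with over 40 N, if the wrist force passes 120 N, or if a joint passes its speed limit or range.

## Working session

There is one attempt and no reset: what is moved stays moved. The work goes in short steps, Python scripts to look and compute and a tool call to move; the robot and the scene stay as the last step left them, time stands still between calls to the robot, and variables do not carry over. Pictures are saved under pics/ and viewed, and the job is handed in when it is done.

Besides the shell and the picture viewer there is one more tool, called after ">>>" as a command line: name --argument value ..., lists and objects as JSON in quotes. drive_tool: Moves the arm, as the interface text tells. Shifts and turns lie within -1 to 1; 1 stands for 0.04 m of shift or 120 degrees of turn. Its arguments: {"type":"object","properties":{"increments":{"type":"array"},"hand":{"type":"number"},"squeeze":{"type":"number"}},"required":["increments"]}

```bash
mkdir -p pics; cat > h.py <<'E'
import numpy as np,cv2
from cell import env
def cam(n):
    c=env.read_camera(n);c['K']=np.array([[c['fx'],0,c['cx']],[0,c['fy'],c['cy']],[0,0,1.]]);c['d']=np.array(c['distortion'],float);c['R']=np.array(c['R']);c['t']=np.array(c['t']);return c
def save(c,p): cv2.imwrite(p,c['frame'][:,:,::-1])
def ray(c,u,v):
    p=cv2.undistortPoints(np.array([[[u,v]]],float),c['K'],c['d'])[0,0]
    o=-c['R'].T@c['t'];d=c['R'].T@np.array([p[0],p[1],1]);return o,d/np.linalg.norm(d)
def plane(c,u,v,z):
    o,d=ray(c,u,v);return o+d*(z-o[2])/d[2]
def proj(c,X):
    X=np.atleast_2d(np.array(X,float));return cv2.projectPoints(X,cv2.Rodrigues(c['R'])[0],c['t'],c['K'],c['d'])[0][:,0]
E
python3 - <<'E'
from h import *
for n in ['scene','side','wrist']:
    c=cam(n);save(c,f'pics/{n}0.png');print(n,-c['R'].T@c['t'],c['fx'],c['R'][2])
    import pickle;pickle.dump(c,open(f'{n}0.pkl','wb'))
print(env.get_obs())
E
```

```text
scene [ 1.40015401 -0.5687416   1.36764053] 573.8698411881632 [-0.4980301   0.35456348 -0.79136007]
side [ 0.14717686 -0.77119219  0.91614273] 498.1902260083795 [ 0.35921314  0.62864604 -0.68976089]
wrist [0.1490147  0.63724819 0.3831926 ] 360.93527777003703 [ 0.24606354 -0.08870843 -0.96518576]
{'time_s': 0.15, 'qpos': array([-69.66521619,  18.43054826,  -4.01755481,  83.15919316,
         1.29612915,  78.54193708,  -3.26089781]), 'joint_velocities': array([ 0.06025692, -0.10960757, -0.08302233, -0.16012671,  0.01230358,
       -0.12900099,  0.06160651]), 'effort': array([ 7.71579289e-05, -4.91794574e+01, -4.04608129e-01, -3.12875068e+01,
       -6.39698678e-02,  4.03871422e-02,  1.26092473e-04]), 'tool_pos': array([0.21714999, 0.6121999 , 0.2216959 ]), 'tool_rot': array([-176.29556858,   89.91343186, -105.81970381]), 'force': array([-0.49025129,  0.47256994,  0.57783999]), 'wrist_torque': array([-0.00860889, -0.03069241,  0.01019172]), 'grip_width': 0.08714242923613036}
```

View pics/scene0.png

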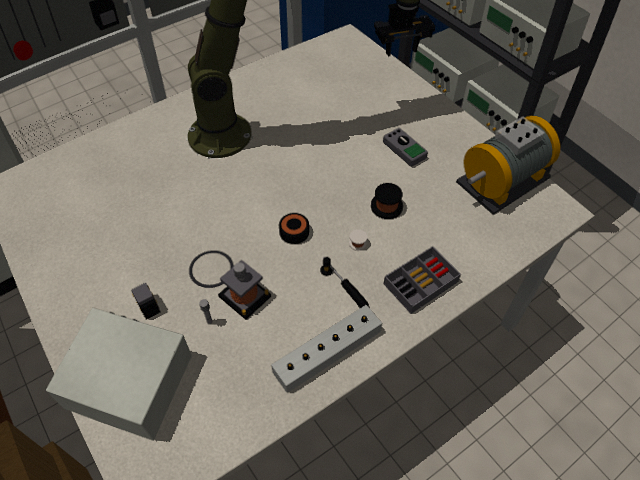

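View pics/side0.png

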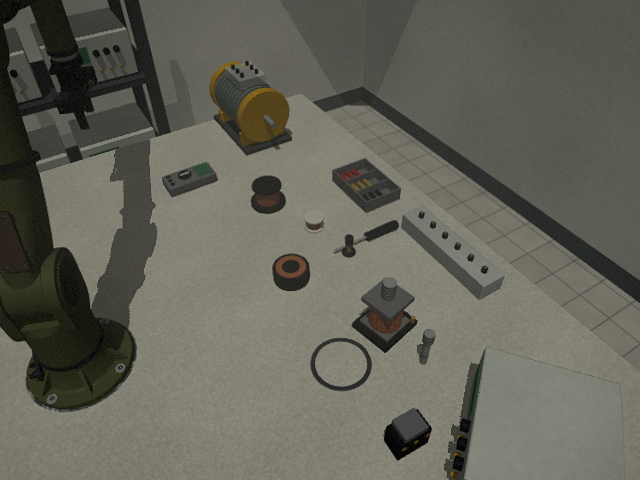

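View pics/wrist0.png

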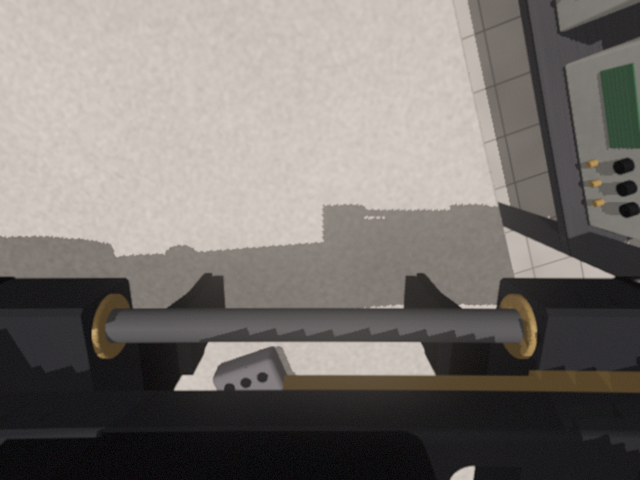

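The scene view shows the pick-up coil at (294,227), the marked ring at (211,268), the tall coil and its knob at (241,268), and the multimeter at (405,146). In the side view the same things are at (291,270), (341,363), (389,288) and (190,178).

Knob candidates:
- The rod in the tall coil's bore: scene (241,268), side (389,288).
- A small loose rod standing on the bench: scene (206,310), side (427,345).
- The binding post: scene (326,265).

Candidates for the pick-up coil are the flat coil at scene (294,227), the short coil at (388,200) and the spool at (359,240). By the description I choose (241,268) as the knob and (294,227) as the pick-up coil. I'll check both in a close crop.

```bash
python3 - <<'E'
from h import *
import pickle
S=pickle.load(open('scene0.pkl','rb'));D=pickle.load(open('side0.pkl','rb'))
a=S['frame'][200:340,140:340,::-1];b=D['frame'][230:410,270:470,::-1]
a=cv2.resize(a,None,fx=2,fy=2,interpolation=2);b=cv2.resize(b,None,fx=2,fy=2,interpolation=2)
o=np.zeros((360,800,3),np.uint8);o[:280,:400]=a;o[:,400:]=b;cv2.imwrite('pics/crop.png',o)
def circ(c,pts,z):
    P=np.array([plane(c,u,v,z)[:2] for u,v in pts])
    A=np.c_[2*P,np.ones(len(P))];s=np.linalg.lstsq(A,(P**2).sum(1),rcond=None)[0]
    return s[:2],np.sqrt(s[2]+s[0]**2+s[1]**2)
for n,c,x0,y0,x1,y1,dx in (('scene',S,270,205,318,250,(180,240,240,296)),('side',D,265,250,316,296,(300,330,380,395))):
    hsv=cv2.cvtColor(c['frame'],cv2.COLOR_RGB2HSV)
    m=np.zeros(hsv.shape[:2],np.uint8);m[y0:y1,x0:x1]=((hsv[...,1]>100)&(hsv[...,2]>60))[y0:y1,x0:x1]
    cs,_=cv2.findContours(m,0,1);k=max(cs,key=cv2.contourArea)[:,0]
    print(n,'copper outer',circ(c,k,0.04))
    m=np.zeros(hsv.shape[:2],np.uint8);x0,y0,x1,y1=dx;m[y0:y1,x0:x1]=(hsv[...,2]<105)[y0:y1,x0:x1]
    nl,lab,st,_=cv2.connectedComponentsWithStats(m)
    print(st[1:][st[1:,4]>30])
    i=1+np.argmax(st[1:,4]);p=np.argwhere(lab==i)[:,::-1]
    print('ring',circ(c,p,0))
E
```

```text
scene copper outer (array([ 0.50362023, -0.0257715 ]), np.float64(0.0359462093201553))
[[189 251  51  45 755]]
ring (array([ 0.49744385, -0.29351521]), np.float64(0.06574084699199945))
side copper outer (array([ 0.50434452, -0.02328878]), np.float64(0.036148581211228))
[[356 330  24  19 236]
 [310 338  62  54 792]]
ring (array([ 0.47600632, -0.29193163]), np.float64(0.06017248227130777))
```

View pics/crop.png

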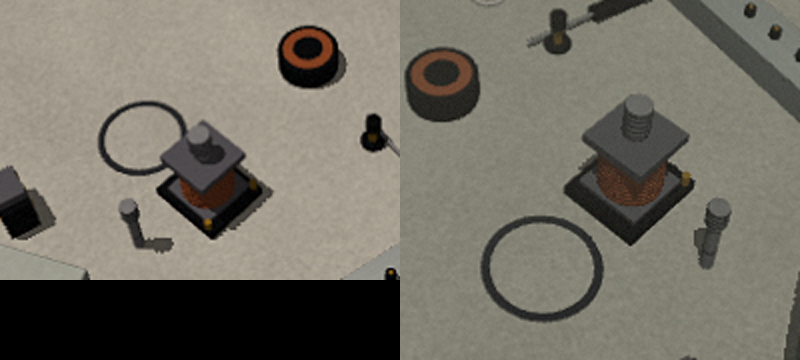

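The crop confirms both choices: the large knob is on the flanged coil, and the thinner loose rod beside it is the look-alike. Next I'll locate the tall coil and knob.

```bash
python3 - <<'E'
from h import *
import pickle
S=pickle.load(open('scene0.pkl','rb'));D=pickle.load(open('side0.pkl','rb'))
P=np.array([plane(S,u,v,.1) for u,v in [(241.5,260.5),(262.5,276.5),(242.5,294.5),(221,279)]]);print(P,P.mean(0))
Q=np.array([plane(D,u,v,.1) for u,v in [(414.5,298),(385,319.5),(361.5,297.5)]]);print(Q,(Q[0]+Q[2])/2)
d=P[2]-P[0];
print(np.linalg.norm(d),np.degrees(np.arctan2(d[1],d[0])))
def tri(a,b):
    (o1,d1),(o2,d2)=ray(S,*a),ray(D,*b);A=np.c_[d1,-d2];s=np.linalg.lstsq(A,o2-o1,rcond=None)[0];p,q=o1+d1*s[0],o2+d2*s[1];return (p+q)/2,np.linalg.norm(p-q)
print('knob top',plane(S,241,265.5,.148),plane(D,389,282,.148))
print('decoy',plane(S,205,303,.0),tri((205,302),(429,332)), tri((210,322),(423.5,362)))
print('contactor corners',[plane(D,u,v,.076)[:2].round(3) for u,v in [(387,424),(414,408),(431,428),(402,446)]])
print('box', [plane(D,u,v,.0)[:2].round(3) for u,v in [(460,479),(478,360)]])
print('post',plane(D,348,254,0),plane(S,326,272,0),'driver tip',plane(D,335,251,0.01),plane(D,398,224,.01))
print('spool',plane(S,359,240,.036))
print('short',plane(S,388,191,.068))
d=P.mean(0)[:2];print(np.linalg.norm(d-[.476,-.292]),d-[.476,-.292])
c=S;o=D['frame'][260:310,365:420,::-1];cv2.imwrite('pics/k1.png',np.hstack([cv2.resize(o,(400,400)),cv2.resize(S['frame'][250:305,215:270,::-1],(400,400))]))
E
```

```text
[[ 0.5689762  -0.23400328  0.1       ]
 [ 0.64482193 -0.21459396  0.1       ]
 [ 0.66223003 -0.28615493  0.1       ]
 [ 0.58893828 -0.30854645  0.1       ]] [ 0.61624161 -0.26082465  0.1       ]
[[ 0.65828405 -0.29355243  0.1       ]
 [ 0.57195368 -0.3062684   0.1       ]
 [ 0.56420932 -0.23379324  0.1       ]] [ 0.61124669 -0.26367284  0.1       ]
0.10684601072162786 -29.215842106944287
knob top [ 0.61316645 -0.25567781  0.148     ] [ 0.61069816 -0.26119659  0.148     ]
decoy [ 0.56834298 -0.36345149  0.        ] (array([ 0.62713416, -0.37723592,  0.10091041]), np.float64(0.00012292641826447626)) (array([ 0.62751262, -0.38092917, -0.00183678]), np.float64(0.000808801296528469))
contactor corners [array([ 0.451, -0.479]), array([ 0.511, -0.48 ]), array([ 0.512, -0.526]), array([ 0.449, -0.525])]
box [array([ 0.527, -0.604]), array([ 0.728, -0.439])]
post [ 0.66807728 -0.03032677  0.        ] [ 0.67614618 -0.03025713  0.        ] driver tip [ 0.64002129 -0.01181168  0.01      ] [ 0.84068529 -0.01452473  0.01      ]
spool [0.66013755 0.09806094 0.036     ]
short [0.5821067  0.26689209 0.068     ]
0.1436649261943349 [0.14024161 0.03117535]
```

View pics/k1.png

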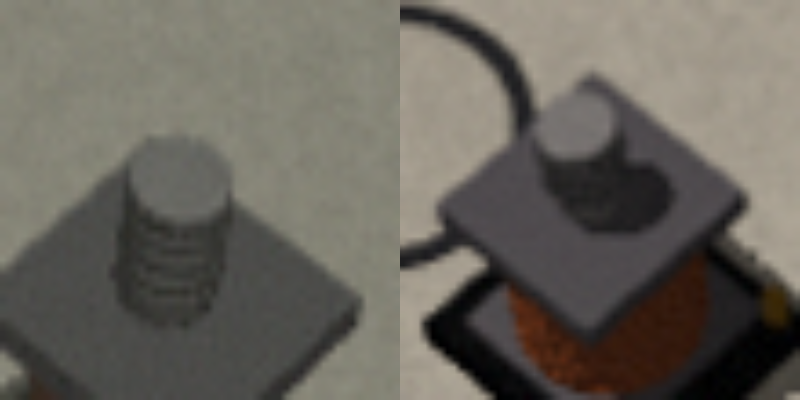

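```bash
cat > plan.py <<'E'
from h import *
from scipy.spatial.transform import Rotation as Ro
def cur():
    o=env.get_obs();return o,np.array(o['tool_pos']),Ro.from_euler('xyz',o['tool_rot'],degrees=True)
def Rot(f,lean=0):  # tool y along f (unit horiz angle deg), x down; lean tilts about f
    a=np.radians(f);y=np.array([np.cos(a),np.sin(a),0]);x=np.array([0,0,-1.]);z=np.cross(x,y)
    R=Ro.from_matrix(np.c_[x,y,z]);return Ro.from_rotvec(y*np.radians(lean))*R
def delta(p,R,tp,tR):
    rv=(R.inv()*tR).as_rotvec(degrees=True);n=np.linalg.norm(rv);d=R.inv().apply(tp-p)
    print('shift tool mm',(d*1000).round(1),'units',(d/.04).round(3),'rot',rv.round(1),'units',(rv/120).round(3),n.round(1))
    print(' after rot, shift units',(tR.inv().apply(tp-p)/.04).round(3))
E
python3 - <<'E'
from plan import *
o,p,R=cur();print(p,R.as_matrix().round(3),o['qpos'])
S=pickle=None
for f in (-80,100):
    print(f);T=Rot(f,0);print(T.as_matrix().round(2));delta(p,R,np.array([.493,.040,.15]),T)
import pickle
S=pickle.load(open('scene0.pkl','rb'));D=pickle.load(open('side0.pkl','rb'))
print(plane(S,239.7,267.2,.148),plane(D,389.7,282.5,.148))
E
```

```text
[0.21714999 0.6121999  0.2216959 ] [[-0.    -0.943  0.334]
 [-0.001  0.334  0.942]
 [-1.    -0.    -0.002]] [-69.66521619  18.43054826  -4.01755481  83.15919316   1.29612915
  78.54193708  -3.26089781]
-80
[[ 0.    0.17 -0.98]
 [ 0.   -0.98 -0.17]
 [-1.    0.    0.  ]]
shift tool mm [  72.4 -451.2 -447. ] units [  1.81  -11.28  -11.175] rot [-1.195e+02 -1.000e-01 -1.000e-01] units [-0.996 -0.    -0.001] 119.5
 after rot, shift units [ 1.792 15.285 -4.307]
100
[[ 0.   -0.17  0.98]
 [ 0.    0.98  0.17]
 [-1.    0.    0.  ]]
shift tool mm [  72.4 -451.2 -447. ] units [  1.81  -11.28  -11.175] rot [60.5 -0.1  0.1] units [ 0.504 -0.001  0.   ] 60.5
 after rot, shift units [  1.792 -15.285   4.307]
[ 0.61578992 -0.26110023  0.148     ] [ 0.61109418 -0.26303777  0.148     ]
```

```bash
cat >> plan.py <<'E'
def rows(p,R,tp,tR,n):
    rv=(R.inv()*tR).as_rotvec();out=[]
    for i in range(n):
        Ri=R*Ro.from_rotvec(rv*i/n)
        out.append([(Ri.inv().apply((tp-p)/n)/.04).round(2).tolist(),(np.degrees(rv)/n/120).round(4).tolist()])
    return str(out).replace(' ','')
E
python3 - <<'E'
from plan import *
o,p,R=cur();T=Rot(100,0);print(rows(p,R,np.array([.493,.040,.15]),T,18))
E
```

```text
[[[0.1,-0.63,-0.62],[0.028,-0.0,0.0]],[[0.1,-0.66,-0.58],[0.028,-0.0,0.0]],[[0.1,-0.7,-0.54],[0.028,-0.0,0.0]],[[0.1,-0.73,-0.5],[0.028,-0.0,0.0]],[[0.1,-0.75,-0.46],[0.028,-0.0,0.0]],[[0.1,-0.78,-0.41],[0.028,-0.0,0.0]],[[0.1,-0.8,-0.37],[0.028,-0.0,0.0]],[[0.1,-0.82,-0.32],[0.028,-0.0,0.0]],[[0.1,-0.84,-0.27],[0.028,-0.0,0.0]],[[0.1,-0.85,-0.22],[0.028,-0.0,0.0]],[[0.1,-0.87,-0.17],[0.028,-0.0,0.0]],[[0.1,-0.87,-0.12],[0.028,-0.0,0.0]],[[0.1,-0.88,-0.07],[0.028,-0.0,0.0]],[[0.1,-0.88,-0.02],[0.028,-0.0,0.0]],[[0.1,-0.88,0.04],[0.028,-0.0,0.0]],[[0.1,-0.88,0.09],[0.028,-0.0,0.0]],[[0.1,-0.87,0.14],[0.028,-0.0,0.0]],[[0.1,-0.86,0.19],[0.028,-0.0,0.0]]]
```

>>> drive_tool --increments '[[[0.1,-0.63,-0.62],[0.028,0,0]],[[0.1,-0.66,-0.58],[0.028,0,0]],[[0.1,-0.7,-0.54],[0.028,0,0]],[[0.1,-0.73,-0.5],[0.028,0,0]],[[0.1,-0.75,-0.46],[0.028,0,0]],[[0.1,-0.78,-0.41],[0.028,0,0]],[[0.1,-0.8,-0.37],[0.028,0,0]],[[0.1,-0.82,-0.32],[0.028,0,0]],[[0.1,-0.84,-0.27],[0.028,0,0]]]' --hand 0

```text
time_s: 1.05
tool_pos: [0.3557, 0.3253, 0.1863]
tool_rot: [137.9, 90.0, 178.0]
force: [-0.1, -1.0, 1.2]
grip_width: 0.0437
```

>>> drive_tool --increments '[[[0.1,-0.85,-0.22],[0.028,0,0]],[[0.1,-0.87,-0.17],[0.028,0,0]],[[0.1,-0.87,-0.12],[0.028,0,0]],[[0.1,-0.88,-0.07],[0.028,0,0]],[[0.1,-0.88,-0.02],[0.028,0,0]],[[0.1,-0.88,0.04],[0.028,0,0]],[[0.1,-0.88,0.09],[0.028,0,0]],[[0.1,-0.87,0.14],[0.028,0,0]],[[0.1,-0.86,0.19],[0.028,0,0]],[[0,0,0],[0,0,0]]]'

```text
time_s: 2.05
tool_pos: [0.4945, 0.0355, 0.1502]
tool_rot: [-92.4, 89.8, -82.9]
force: [0.7, -0.4, -0.4]
grip_width: 0.0434
```

```bash
python3 - <<'E'
from plan import *
o,p,R=cur()
T=Rot(100,0)*Ro.from_euler('y',-8,degrees=True);print(T.as_matrix().round(2))
print(rows(p,R,np.array([.493,.040,.029]),T,4)); print(o['qpos'].round(1))
c=cam('side');save(c,'pics/side1.png')
E
```

```text
[[ 0.14 -0.17  0.98]
 [ 0.02  0.98  0.17]
 [-0.99  0.    0.14]]
[[[0.76,0.03,-0.0],[-0.0011,-0.0167,0.0004]],[[0.76,0.03,-0.03],[-0.0011,-0.0167,0.0004]],[[0.76,0.03,-0.06],[-0.0011,-0.0167,0.0004]],[[0.75,0.03,-0.08],[-0.0011,-0.0167,0.0004]]]
[-35.1   2.   28.6 111.   -0.9  67.3   3.3]
```

View pics/side1.png

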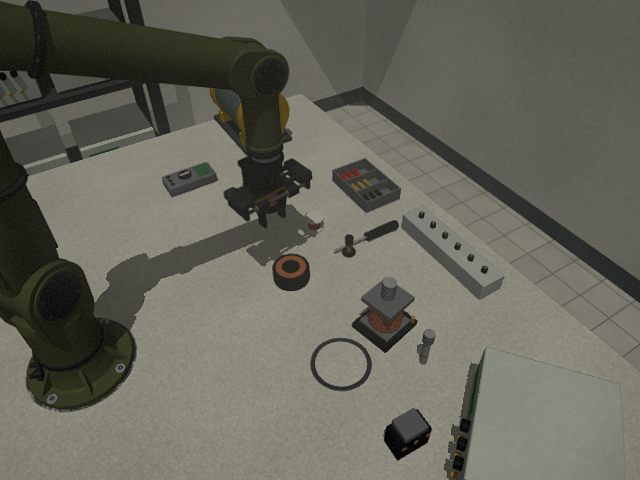

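The side view shows the half-open gripper at about (265,205), behind the pick-up coil at (291,270). The way down is clear.

>>> drive_tool --increments '[[[0.76,0.03,0],[-0.001,-0.0167,0]],[[0.76,0.03,-0.03],[-0.001,-0.0167,0]],[[0.76,0.03,-0.06],[-0.001,-0.0167,0]],[[0.75,0.03,-0.08],[-0.001,-0.0167,0]],[[0,0,0],[0,0,0]]]'

```text
time_s: 2.6
tool_pos: [0.4867, 0.0464, 0.0251]
tool_rot: [-0.1, 82.5, 10.5]
force: [0.3, -0.3, -0.1]
grip_width: 0.0437
```

```bash
python3 - <<'E'
from plan import *
o,p,R=cur()
print(p,R.as_matrix().round(2))
c=cam('side');cv2.imwrite('pics/side2.png',cv2.resize(c['frame'][180:380,220:450,::-1],(690,600)))
push=np.array([-.028,-.268,0]);u=push/np.linalg.norm(push);print(R.inv().apply(u*.2)/.04)
f=-R.as_matrix()[:,1];print(f,np.array([.504,-.0245,0])-p)
# final tcp
print('final tcp',np.array([.476,-.292,0])-.049*f)
E
```

```text
[0.48668274 0.04636474 0.02511504] [[ 0.13 -0.18  0.97]
 [ 0.02  0.98  0.18]
 [-0.99 -0.    0.13]]
[-0.18461069 -4.79229528 -1.41415164]
[ 1.84090509e-01 -9.82909259e-01  2.70886479e-04] [ 0.01731726 -0.07086474 -0.02511504]
final tcp [ 4.66979565e-01 -2.43837446e-01 -1.32734375e-05]
```

View pics/side2.png

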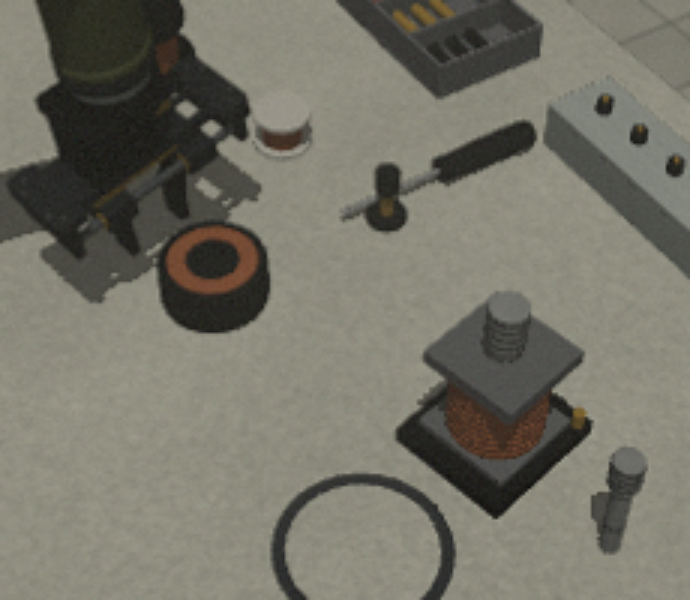

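```bash
python3 - <<'E'
from plan import *
o,p,R=cur()
print(rows(p,R,np.array([.4952,.0247,.029]),R,2))
print(rows(np.array([.4952,.0237,.029]),R,np.array([.469,-.210,.029]),R,16))
E
```

```text
[[[-0.01,-0.28,0.02],[0.0,0.0,0.0]],[[-0.01,-0.28,0.02],[0.0,0.0,0.0]]]
[[[-0.01,-0.35,-0.11],[0.0,0.0,0.0]],[[-0.01,-0.35,-0.11],[0.0,0.0,0.0]],[[-0.01,-0.35,-0.11],[0.0,0.0,0.0]],[[-0.01,-0.35,-0.11],[0.0,0.0,0.0]],[[-0.01,-0.35,-0.11],[0.0,0.0,0.0]],[[-0.01,-0.35,-0.11],[0.0,0.0,0.0]],[[-0.01,-0.35,-0.11],[0.0,0.0,0.0]],[[-0.01,-0.35,-0.11],[0.0,0.0,0.0]],[[-0.01,-0.35,-0.11],[0.0,0.0,0.0]],[[-0.01,-0.35,-0.11],[0.0,0.0,0.0]],[[-0.01,-0.35,-0.11],[0.0,0.0,0.0]],[[-0.01,-0.35,-0.11],[0.0,0.0,0.0]],[[-0.01,-0.35,-0.11],[0.0,0.0,0.0]],[[-0.01,-0.35,-0.11],[0.0,0.0,0.0]],[[-0.01,-0.35,-0.11],[0.0,0.0,0.0]],[[-0.01,-0.35,-0.11],[0.0,0.0,0.0]]]
```

>>> drive_tool --increments '[[[-0.01,-0.15,0.02],[0,0,0]],[[-0.01,-0.15,0.02],[0,0,0]],[[-0.01,-0.15,0],[0,0,0]],[[-0.01,-0.11,0],[0,0,0]],[[-0.01,-0.35,-0.11],[0,0,0]],[[-0.01,-0.35,-0.11],[0,0,0]],[[-0.01,-0.35,-0.11],[0,0,0]],[[0,0,0],[0,0,0]]]'

```text
time_s: 3.45
tool_pos: [0.4929, -0.0216, 0.0311]
tool_rot: [-0.4, 81.9, 9.9]
force: [0.1, 0.2, 0.9]
grip_width: 0.0438
```

```bash
cat >> plan.py <<'E'
def disc(n='side',name=None,box=None):
    c=cam(n)
    hsv=cv2.cvtColor(c['frame'],cv2.COLOR_RGB2HSV)
    m=((hsv[...,1]>100)&(hsv[...,2]>60)).astype(np.uint8)
    x0,y0,x1,y1=box;k=np.zeros_like(m);k[y0:y1,x0:x1]=1;m*=k
    p=np.argwhere(m)[:,::-1]
    P=np.array([plane(c,u,v,.04)[:2] for u,v in p]);h=cv2.convexHull(P.astype(np.float32))[:,0].astype(float)
    s=np.linalg.lstsq(np.c_[2*h,np.ones(len(h))],(h**2).sum(1),rcond=None)[0]
    print(n,len(p),'disc',s[:2].round(4),np.sqrt(s[2]+s[0]**2+s[1]**2).round(4))
    if name: cv2.imwrite(name,cv2.resize(c['frame'][180:410,220:470,::-1],(652,600)))
    return c
E
python3 - <<'E'
from plan import *
o,p,R=cur();print(p,o['force'])
disc('side','pics/side3.png',(260,245,345,345))
E
```

```text
[ 0.49286796 -0.02156262  0.03107032] [0.14764569 0.16531004 0.87943842]
side 424 disc [ 0.5094 -0.0321] 0.0678
```

View pics/side3.png

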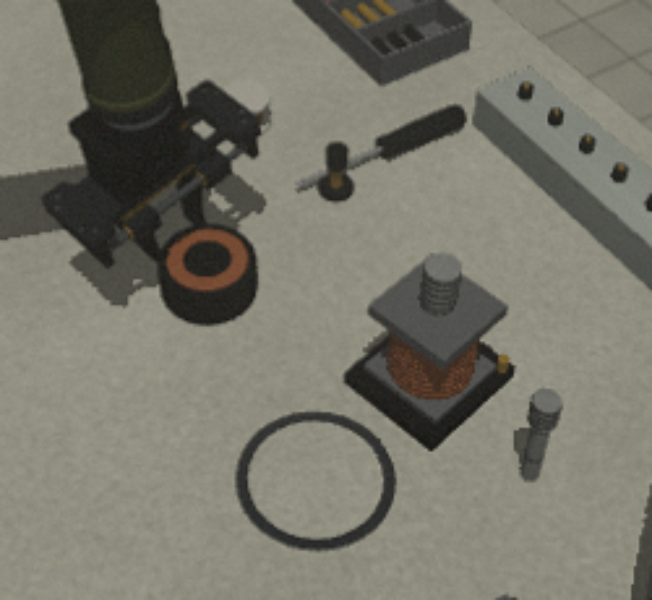

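```bash
sed -i "s/    p=np.argwhere(m)\[:,::-1\]/    nl,lab,st,_=cv2.connectedComponentsWithStats(m);p=np.argwhere(lab==1+np.argmax(st[1:,4]))[:,::-1]/" plan.py
python3 - <<'E'
from plan import *
o,p,R=cur();print(p,o['force'])
c=disc('side',None,(280,245,345,345))
print(plane(c,299.4,279.3,.04))
disc('scene',None,(230,205,330,270))
E
```

```text
[ 0.49249875 -0.0207619   0.03072135] [ 1.0074502  -0.1583832  -0.38872757]
side 401 disc [ 0.5016 -0.0711] 0.0369
[ 0.50217145 -0.07225513  0.04      ]
scene 283 disc [ 0.5014 -0.0729] 0.0369
```

>>> drive_tool --increments '[[[0,-0.2,-0.06],[0,0,0]],[[0,-0.33,-0.1],[0,0,0]],[[0,-0.33,-0.1],[0,0,0]],[[0,-0.33,-0.1],[0,0,0]],[[0,-0.33,-0.1],[0,0,0]],[[0,-0.33,-0.1],[0,0,0]],[[0,-0.33,-0.1],[0,0,0]],[[0,-0.33,-0.1],[0,0,0]],[[0,-0.33,-0.1],[0,0,0]],[[0,0,0],[0,0,0]]]'

```text
time_s: 4.6
tool_pos: [0.4798, -0.139, 0.026]
tool_rot: [-0.6, 81.9, 9.8]
force: [0.1, 0.4, 0.9]
grip_width: 0.0433
```

```bash
python3 - <<'E'
from plan import *
o,p,R=cur();print(p,o['force'],o['qpos'].round(1))
c=disc('side','pics/side4.png',(290,290,352,380))
disc('scene',None,(190,205,245,270))
E
```

```text
[ 0.47975204 -0.13902252  0.02595765] [0.07127258 0.44254332 0.86843797] [-19.5   7.1  37.1 123.5 -11.5  44.1  35.3]
side 484 disc [ 0.4887 -0.1883] 0.037
scene 175 disc [ 0.4836 -0.1958] 0.0328
```

View pics/side4.png

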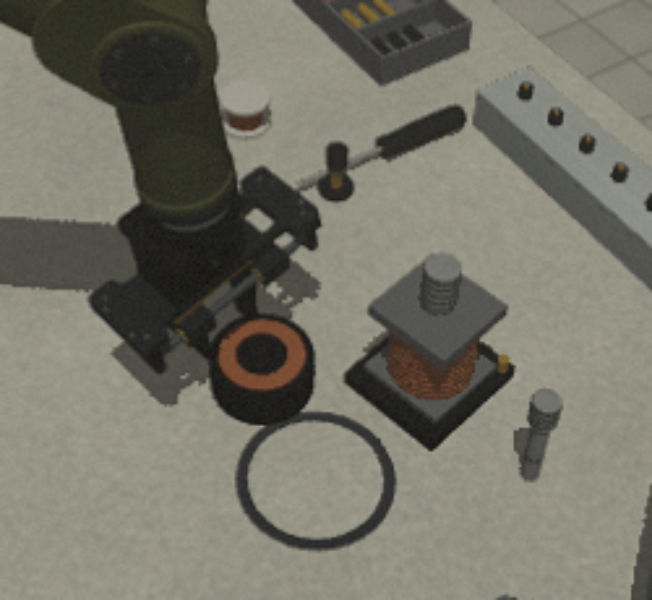

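```bash
python3 - <<'E'
from plan import *
o,p,R=cur()
print(rows(p,R,p+np.array([-.0127,-.1037,.008]),R,8)[:60])
E
```

```text
[[[-0.04,-0.31,-0.09],[0.0,0.0,0.0]],[[-0.04,-0.31,-0.09],[0
```

>>> drive_tool --increments '[[[-0.04,-0.25,-0.07],[0,0,0]],[[-0.04,-0.31,-0.09],[0,0,0]],[[-0.04,-0.31,-0.09],[0,0,0]],[[-0.04,-0.31,-0.09],[0,0,0]],[[-0.04,-0.31,-0.09],[0,0,0]],[[-0.04,-0.25,-0.09],[0,0,0]],[[0,0,0],[0,0,0]]]'

```text
time_s: 5.4
tool_pos: [0.4698, -0.2121, 0.0322]
tool_rot: [-0.7, 82.0, 9.7]
force: [0.5, 0.1, 0.5]
grip_width: 0.0437
```

```bash
python3 - <<'E'
from plan import *
o,p,R=cur();print(p,o['force'],o['qpos'].round(1))
c=disc('side','pics/side5.png',(290,290,356,390))
E
```

```text
[ 0.46975133 -0.2120646   0.03218883] [0.46040972 0.08304922 0.46389383] [-12.6   9.6  39.9 120.7 -15.   46.4  46.8]
side 555 disc [ 0.4779 -0.2614] 0.0369
```

View pics/side5.png

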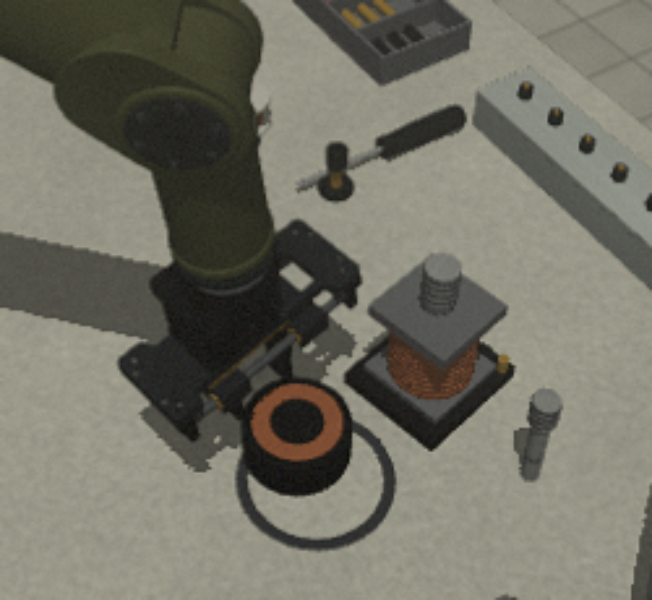

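>>> drive_tool --increments '[[[-0.03,-0.18,-0.05],[0,0,0]],[[-0.03,-0.19,-0.05],[0,0,0]],[[-0.02,-0.19,-0.05],[0,0,0]],[[-0.02,-0.17,-0.04],[0,0,0]],[[0,0,0],[0,0,0]]]'

```text
time_s: 5.95
tool_pos: [0.4677, -0.242, 0.0353]
tool_rot: [-0.7, 82.0, 9.6]
force: [-0.4, 0.7, -0.7]
grip_width: 0.0433
```

```bash
python3 - <<'E'
from plan import *
o,p,R=cur();print(p,o['force'],o['qpos'].round(1))
c=disc('side','pics/side6.png',(290,290,362,390))
E
```

```text
[ 0.46766088 -0.2420248   0.03534589] [-0.44224715  0.72403686 -0.73730069] [ -9.6  11.1  40.7 119.  -16.9  47.6  51.4]
side 580 disc [ 0.4763 -0.2907] 0.0369
```

View pics/side6.png

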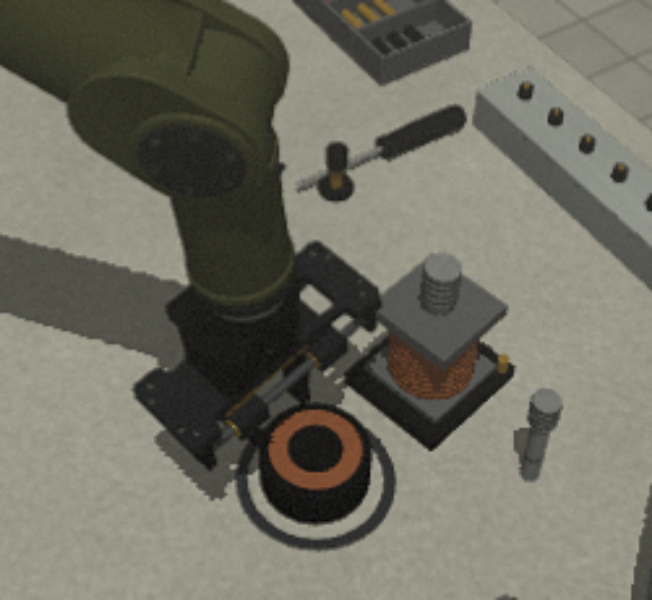

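The pick-up coil now reads (0.4763, -0.2907) against the mark at (0.476, -0.292), so it is inside the ring with even margins. I'll retreat and look at the knob.

```bash
python3 - <<'E'
from plan import *
o,p,R=cur()
p1=p+R.apply([0,.032,0]);print(p1)
q=np.array([.58,-.262,.26]);T=Rot(100)
m=p1+[0,0,.14]
print(rows(p1,R,m,T,5)); print(rows(m,T,q,T,5)[:50])
E
```

```text
[ 0.46207304 -0.21014433  0.03529415]
[[[-0.69,-0.0,0.1],[0.0007,0.0134,0.0001]],[[-0.7,-0.0,0.08],[0.0007,0.0134,0.0001]],[[-0.7,-0.0,0.06],[0.0007,0.0134,0.0001]],[[-0.7,-0.0,0.04],[0.0007,0.0134,0.0001]],[[-0.7,-0.0,0.02],[0.0007,0.0134,0.0001]]]
[[[-0.42,-0.36,0.54],[0.0,0.0,0.0]],[[-0.42,-0.36,
```

>>> drive_tool --increments '[[[0,0.4,0],[0,0,0]],[[0,0.4,0],[0,0,0]],[[-0.69,0,0.1],[0.001,0.0134,0]],[[-0.7,0,0.08],[0.001,0.0134,0]],[[-0.7,0,0.06],[0,0.0134,0]],[[-0.7,0,0.04],[0,0.0134,0]],[[-0.7,0,0.02],[0,0.0134,0]],[[0,0,0],[0,0,0]]]'

```text
time_s: 6.8
tool_pos: [0.4658, -0.2097, 0.1794]
tool_rot: [-29.1, 89.6, -18.8]
force: [0.1, -0.8, -0.3]
grip_width: 0.0436
```

```bash
python3 - <<'E'
from plan import *
o,p,R=cur();print(p,R.as_matrix().round(3),o['qpos'].round(1))
c=disc('side','pics/side7.png',(290,290,362,390))
w=cam('wrist');save(w,'pics/w1.png')
# camera in tool
C=-w['R'].T@w['t'];print(R.inv().apply(C-p))
Rc=w['R']@R.as_matrix(); 
for q in ([.612,-.262,.26],[.6,-.23,.26],[.612,-.30,.26],[.605,-.22,.26]):
    q=np.array(q);T=Rot(100);Rw=Rc@T.as_matrix().T;tw=-Rw@(q+T.apply(R.inv().apply(C-p)))
    c2=dict(w,R=Rw,t=tw);print(q,proj(c2,[[.612,-.262,.148],[.612,-.262,.1]]).round(0).tolist())
    print(rows(p,R,q,T,4)[:110])
E
```

```text
[ 0.46576823 -0.20974952  0.17942728] [[ 0.007 -0.178  0.984]
 [-0.003  0.984  0.179]
 [-1.    -0.004  0.007]] [-17.7   2.1  40.2 107.6  -1.5  70.3  33.3]
side 593 disc [ 0.4762 -0.2904] 0.037
[-0.15961933  0.07298611 -0.00162144]
[ 0.612 -0.262  0.26 ] [[317.0, 239.0], [317.0, 225.0]]
[[[-0.5,-0.49,0.84],[0.0006,0.0008,0.0005]],[[-0.5,-0.48,0.84],[0.0006,0.0008,0.0005]],[[-0.5,-0.48,0.84],[0.0
[ 0.6  -0.23  0.26] [[325.0, 279.0], [324.0, 260.0]]
[[[-0.5,-0.28,0.81],[0.0006,0.0008,0.0005]],[[-0.5,-0.27,0.81],[0.0006,0.0008,0.0005]],[[-0.5,-0.27,0.81],[0.0
[ 0.612 -0.3    0.26 ] [[326.0, 191.0], [324.0, 184.0]]
[[[-0.5,-0.72,0.8],[0.0006,0.0008,0.0005]],[[-0.5,-0.72,0.8],[0.0006,0.0008,0.0005]],[[-0.5,-0.72,0.8],[0.0006
[ 0.605 -0.22   0.26 ] [[317.0, 290.0], [316.0, 270.0]]
[[[-0.5,-0.22,0.85],[0.0006,0.0008,0.0005]],[[-0.5,-0.22,0.85],[0.0006,0.0008,0.0005]],[[-0.5,-0.22,0.85],[0.0
```

View pics/side7.png

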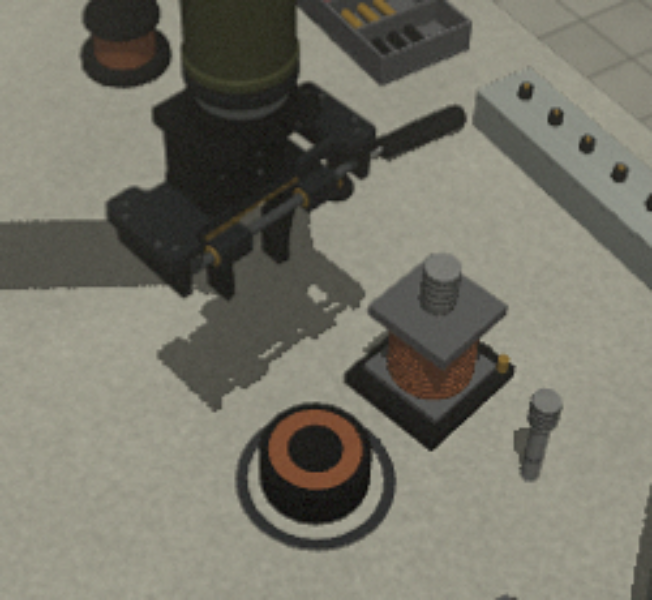

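View pics/w1.png

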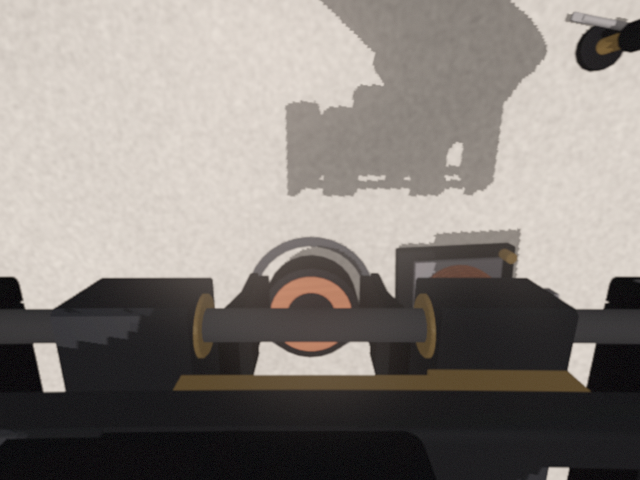

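>>> drive_tool --increments '[[[-0.5,-0.62,0.81],[0,0,0]],[[-0.5,-0.62,0.81],[0,0,0]],[[-0.5,-0.62,0.81],[0,0,0]],[[-0.5,-0.62,0.81],[0,0,0]],[[0,0,0],[0,0,0]],[[0,0,0],[0,0,0]]]' --hand 1

```text
time_s: 7.5
tool_pos: [0.6066, -0.2842, 0.253]
tool_rot: [-179.5, 89.8, -169.4]
force: [-0.3, 0.0, -1.4]
grip_width: 0.0826
```

```bash
python3 - <<'E'
from plan import *
o,p,R=cur();print(p,R.as_matrix().round(3),o['qpos'].round(1))
w=cam('wrist');save(w,'pics/w2.png')
import pickle;pickle.dump(w,open('w2.pkl','wb'))
cv2.imwrite('pics/w2c.png',cv2.resize(w['frame'][120:300,200:440,::-1],(800,600)))
print(proj(w,[[.612,-.262,.148],[.612,-.262,.1]]))
E
```

```text
[ 0.60664771 -0.28418459  0.25301511] [[-0.004 -0.176  0.984]
 [-0.001  0.984  0.176]
 [-1.    -0.    -0.004]] [ -7.5  24.   42.1  78.5 -15.7  83.7  44. ]
[[327.66397671 212.85187913]
 [325.91198734 202.40765564]]
```

View pics/w2c.png

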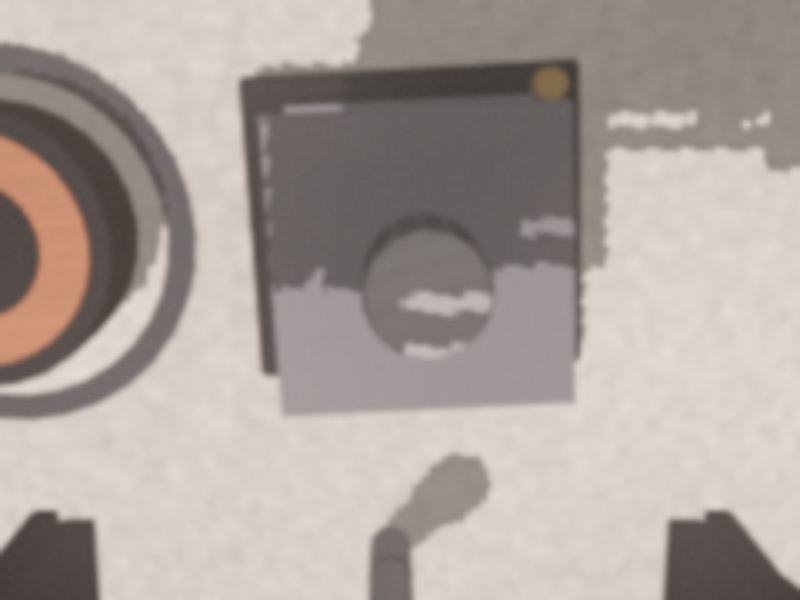

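```bash
python3 - <<'E'
from plan import *
import pickle;w=pickle.load(open('w2.pkl','rb'))
f=lambda x,y:(200+x*.3,120+y*.3)
for q in [(428,294),(362,294),(495,294),(428,229),(428,358)]: print(plane(w,*f(*q),.148).round(4))
P=np.array([plane(w,*f(*q),.1) for q in [(262,103),(577,92),(573,402),(283,415)]]);print(P.round(4),P.mean(0),np.linalg.norm(P-np.roll(P,1,0),axis=1))
e=P[1]-P[0];print(np.degrees(np.arctan2(e[1],e[0])));e=P[2]-P[3];print(np.degrees(np.arctan2(e[1],e[0])))
E
```

```text
[ 0.6119 -0.2584  0.148 ]
[ 0.5973 -0.261   0.148 ]
[ 0.6267 -0.2558  0.148 ]
[ 0.6092 -0.2441  0.148 ]
[ 0.6146 -0.2729  0.148 ]
[[ 0.5645 -0.2259  0.1   ]
 [ 0.6425 -0.2093  0.1   ]
 [ 0.6593 -0.2888  0.1   ]
 [ 0.5825 -0.3064  0.1   ]] [ 0.61219997 -0.25761326  0.1       ] [0.08245055 0.07979684 0.0813173  0.07875907]
12.058034702718736
12.879950244054577
```

```bash
python3 - <<'E'
from plan import *
o,p,R=cur();print(p)
f=lambda a:Rot(a)
print(rows(p,R,np.array([.6123,-.2595,.165]),Rot(100),4))
E
```

```text
[ 0.60593166 -0.28366808  0.25329601]
[[[0.55,0.14,0.07],[0.0003,-0.0004,-0.0001]],[[0.55,0.14,0.07],[0.0003,-0.0004,-0.0001]],[[0.55,0.14,0.07],[0.0003,-0.0004,-0.0001]],[[0.55,0.14,0.07],[0.0003,-0.0004,-0.0001]]]
```

>>> drive_tool --increments '[[[0.55,0.14,0.07],[0.0003,-0.0004,0]],[[0.55,0.14,0.07],[0.0003,-0.0004,0]],[[0.55,0.14,0.07],[0.0003,-0.0004,0]],[[0.5,0.14,0.07],[0.0003,-0.0004,0]],[[0,0,0],[0,0,0]],[[0,0,0],[0,0,0]],[[0,0,0],[0,0,0]]]'

```text
time_s: 8.25
tool_pos: [0.6144, -0.26, 0.1708]
tool_rot: [-10.1, 89.7, -0.1]
force: [-0.6, 0.0, 0.9]
grip_width: 0.0868
```

```bash
python3 - <<'E'
from plan import *
o,p,R=cur();print(p,R.as_matrix().round(4),o['qpos'].round(1),o['force'])
w=cam('wrist');save(w,'pics/w3.png')
T=Rot(100)
print(rows(p,R,np.array([.6123,-.2595,.112]),T,4))
E
```

```text
[ 0.61441201 -0.26001895  0.17084074] [[ 4.900e-03 -1.745e-01  9.846e-01]
 [-0.000e+00  9.847e-01  1.745e-01]
 [-1.000e+00 -9.000e-04  4.900e-03]] [ -9.5  25.6  40.7  85.9 -17.1  74.5  43. ] [-0.60190625  0.04252103  0.94499179]
[[[0.37,0.01,-0.01],[0.0001,0.0006,0.0001]],[[0.37,0.01,-0.01],[0.0001,0.0006,0.0001]],[[0.37,0.01,-0.01],[0.0001,0.0006,0.0001]],[[0.37,0.01,-0.01],[0.0001,0.0006,0.0001]]]
```

View pics/w3.png

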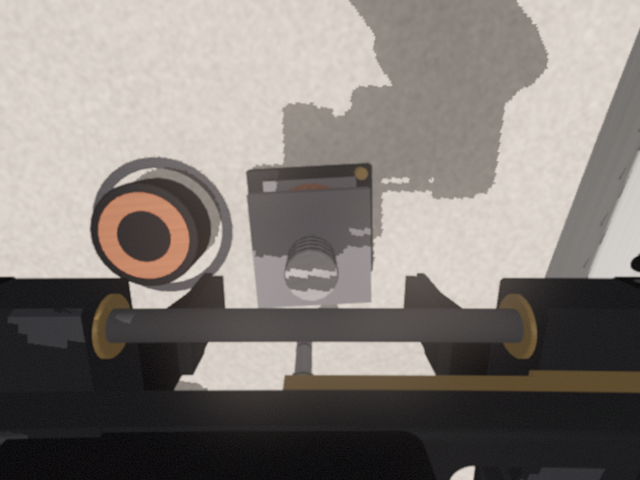

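```bash
python3 - <<'E'
from plan import *
o,p,R=cur();w=cam('wrist')
print(proj(w,[p,p+R.apply([0,0,.0434]),p-R.apply([0,0,.0434]),[.6122,-.2595,.148]]))
g=w['frame'][260:286,270:350].astype(int).sum(2)
for r in (8,12,16): print(g[r].tolist())
for u in (284.5,311.5,338): print(plane(w,u,272,.148))
cv2.imwrite('pics/w3c.png',cv2.resize(w['frame'][220:320,200:420,::-1],(800,364)))
E
```

```text
[[315.34486777 296.61333271]
 [405.07752438 296.69496917]
 [225.64596066 296.70734009]
 [310.844239   277.22891157]]
[462, 464, 460, 459, 458, 461, 458, 460, 462, 457, 458, 458, 461, 440, 391, 330, 320, 339, 341, 341, 342, 342, 359, 415, 461, 470, 459, 420, 377, 362, 363, 370, 363, 353, 341, 343, 343, 344, 342, 342, 341, 362, 417, 458, 466, 466, 463, 454, 421, 379, 365, 365, 367, 366, 357, 342, 344, 345, 347, 345, 345, 346, 340, 346, 363, 383, 356, 350, 410, 440, 451, 448, 446, 447, 444, 450, 444, 448, 449, 445]
[460, 461, 462, 461, 462, 457, 461, 462, 462, 458, 462, 458, 455, 430, 447, 516, 559, 573, 574, 569, 570, 569, 569, 572, 581, 582, 581, 578, 581, 581, 578, 578, 578, 575, 574, 575, 574, 571, 568, 561, 555, 549, 559, 565, 562, 562, 559, 558, 553, 554, 554, 550, 548, 547, 541, 544, 544, 541, 538, 536, 529, 520, 517, 523, 521, 510, 431, 343, 383, 439, 451, 447, 442, 445, 445, 451, 446, 446, 446, 451]
[462, 461, 458, 458, 464, 461, 459, 462, 459, 460, 459, 459, 449, 420, 427, 508, 562, 565, 494, 387, 379, 399, 402, 398, 401, 417, 475, 515, 523, 517, 520, 524, 543, 561, 563, 562, 555, 553, 556, 544, 486, 407, 380, 379, 381, 381, 382, 391, 444, 484, 487, 490, 487, 494, 516, 536, 542, 540, 528, 463, 369, 340, 347, 365, 383, 375, 353, 354, 403, 443, 448, 447, 444, 449, 447, 445, 449, 446, 444, 448]
[ 0.59759593 -0.25897876  0.148     ]
[ 0.6120302  -0.25645578  0.148     ]
[ 0.62620799 -0.25397243  0.148     ]
```

View pics/w3c.png

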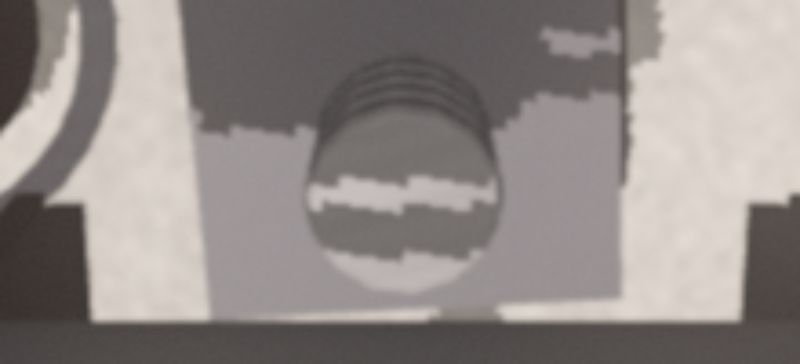

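>>> drive_tool --increments '[[[0.37,0.01,-0.015],[0,0.0006,0]],[[0.37,0.01,-0.015],[0,0.0006,0]],[[0.37,0.01,-0.01],[0,0.0006,0]],[[0.34,0,-0.01],[0,0.0006,0]],[[0,0,0],[0,0,0]],[[0,0,0],[0,0,0]],[[0,0,0],[0,0,0]]]' --hand 0 --squeeze 5

```text
time_s: 9.05
tool_pos: [0.6129, -0.2589, 0.1119]
tool_rot: [-143.9, 89.9, -133.8]
force: [0.5, -0.3, -0.1]
grip_width: 0.0454
```

```bash
python3 - <<'E'
from plan import *
o,p,R=cur();print(p,R.as_matrix().round(4),o['qpos'].round(1),o['force'],o['wrist_torque'])
w=cam('wrist');save(w,'pics/w4.png')
cv2.imwrite('pics/w4c.png',cv2.resize(w['frame'][220:380,200:440,::-1],(800,533)))
print(proj(w,[p,[.612,-.2585,.148]]))
s=cam('side');cv2.imwrite('pics/s8.png',cv2.resize(s['frame'][220:370,290:470,::-1],(720,600)))
E
```

```text
[ 0.61286471 -0.25886333  0.11188192] [[-1.000e-03 -1.751e-01  9.846e-01]
 [-1.000e-03  9.846e-01  1.751e-01]
 [-1.000e+00 -8.000e-04 -1.100e-03]] [ -8.9  28.3  39.5  89.6 -18.7  69.   44.1] [ 0.47779775 -0.29366049 -0.12333272] [-0.07575131  0.01071106  0.00217219]
[[315.37147264 296.64592099]
 [313.54393427 334.27451068]]
```

View pics/w4c.png

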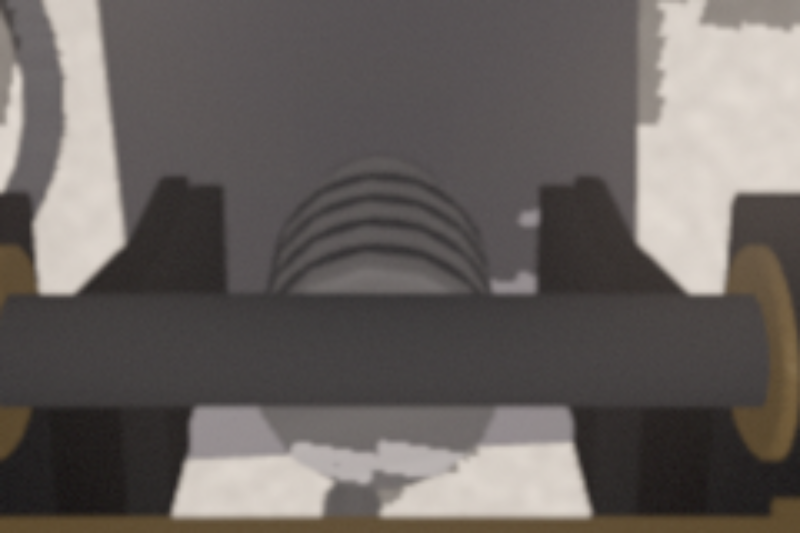

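View pics/s8.png

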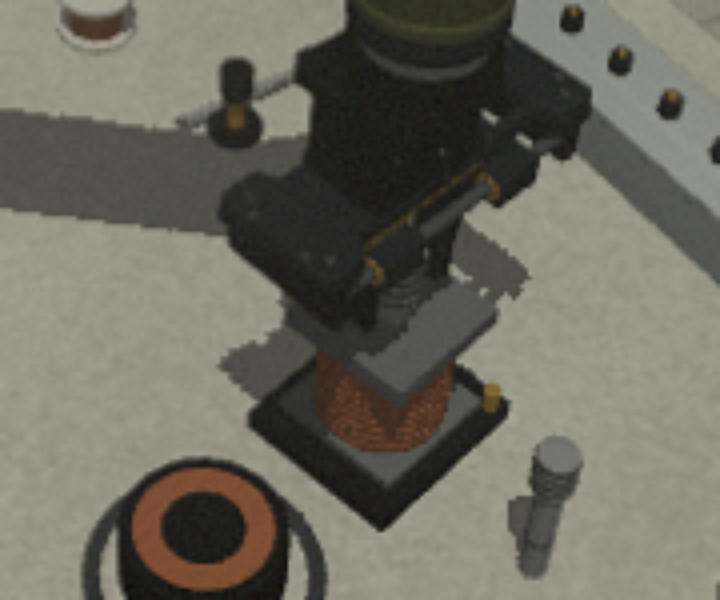

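The wrist crop shows the knob midway between the pads, with edges at 271 and 489 against pads at 225 and 540. Closing gently.

>>> drive_tool --increments '[[[0,0,0],[0,0,0]],[[0,0,0],[0,0,0]],[[0,0,0],[0,0,0]],[[0,0,0],[0,0,0]],[[0,0,0],[0,0,0]]]' --hand -1 --squeeze 8

```text
time_s: 9.65
tool_pos: [0.6126, -0.2585, 0.1116]
tool_rot: [-171.0, 89.9, -160.9]
force: [-0.3, 0.5, 1.1]
grip_width: 0.0296
```

```bash
python3 - <<'E'
from plan import *
for i in range(3):
    cam('wrist');o,p,R=cur();print(p,o['force'].round(2),o['wrist_torque'].round(3),o['grip_width'])
print('tool frame force',R.inv().apply(o['force']))
E
```

```text
[ 0.6126071  -0.25851035  0.11155903] [0.43 0.61 1.49] [-0.044  0.057 -0.047] 0.02930212710744531
[ 0.61261933 -0.25852403  0.11155574] [0.3  0.16 2.28] [-0.033  0.037 -0.045] 0.029467148587520794
[ 0.6126109  -0.25853775  0.11155588] [0.75 0.67 2.39] [-0.002  0.004  0.038] 0.02950834904589467
tool frame force [-2.38966523  0.52493496  0.85528988]
```

>>> drive_tool --increments '[[[0,0,0],[0,0,0]],[[0,0,0],[0,0,0]],[[0,0,0],[0,0,0]]]' --squeeze 35

```text
time_s: 10.1
tool_pos: [0.6126, -0.2586, 0.1116]
tool_rot: [-168.0, 89.9, -158.0]
force: [0.0, -0.3, 3.3]
grip_width: 0.0293
```

>>> drive_tool --increments '[[[-0.06,0,0],[0,0,0]],[[-0.1,0,0],[0,0,0]],[[-0.1,0,0],[0,0,0]],[[0,0,0],[0,0,0]],[[0,0,0],[0,0,0]]]'

```text
time_s: 10.6
tool_pos: [0.612, -0.2584, 0.1215]
tool_rot: [170.9, 89.8, -179.0]
force: [0.7, 0.3, -3.9]
grip_width: 0.0291
```

```bash
python3 - <<'E'
from plan import *
for i in range(2):
    s=cam('side');o,p,R=cur();print(p,R.as_matrix()[:,0].round(4),o['force'].round(2),o['wrist_torque'].round(3),o['grip_width'])
cv2.imwrite('pics/s9.png',cv2.resize(s['frame'][220:370,290:470,::-1],(720,600)))
E
```

```text
[ 0.61199122 -0.25834376  0.12136776] [-2.9e-03 -1.0e-04 -1.0e+00] [ 0.11  0.43 -3.82] [-0.092  0.003 -0.056] 0.02902981147621663
[ 0.61206715 -0.25832492  0.12137368] [-2.8e-03 -1.0e-04 -1.0e+00] [ 0.18  0.26 -5.1 ] [-0.067  0.107  0.001] 0.029281121490146805
```

View pics/s9.png

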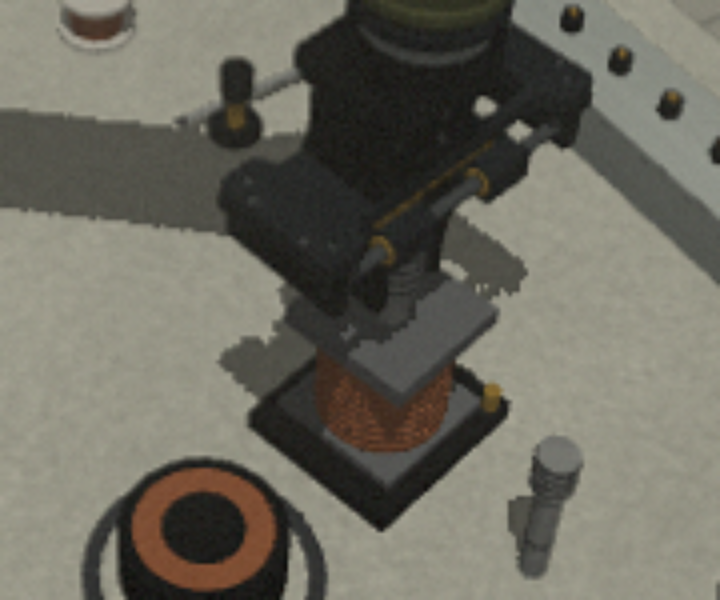

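>>> drive_tool --increments '[[[-0.1,0,0.006],[0,-0.0007,0]],[[-0.1,0,0.006],[0,-0.0007,0]],[[-0.1,0,0.003],[0,0,0]],[[-0.1,0,0.003],[0,0,0]],[[-0.1,0,0],[0,0,0]],[[0,0,0],[0,0,0]],[[0,0,0],[0,0,0]]]'

```text
time_s: 11.4
tool_pos: [0.6132, -0.2584, 0.1418]
tool_rot: [-7.7, 89.9, 2.4]
force: [0.2, -0.2, -3.3]
grip_width: 0.0293
```

```bash
python3 - <<'E'
from plan import *
for i in range(2):
    s=cam('side');o,p,R=cur();print(p,R.as_matrix()[:,0].round(4),o['force'].round(2),o['wrist_torque'].round(3),o['grip_width'])
E
```

```text
[ 0.61315738 -0.25828853  0.14159215] [ 1.e-03  2.e-04 -1.e+00] [-0.5   1.32 -2.55] [-0.093  0.048  0.047] 0.028971852378330526
[ 0.61313586 -0.25824525  0.14146949] [ 8.e-04  2.e-04 -1.e+00] [-0.05 -1.14 -4.53] [-0.081  0.026  0.019] 0.029210400126684296
```

>>> drive_tool --increments '[[[-0.1,0,-0.006],[0,0,0]],[[-0.1,0,-0.006],[0,0,0]],[[-0.1,0,0],[0,0,0]],[[-0.07,0,0],[0,0,0]],[[0,0,0],[0,0,0]],[[0,0,0],[0,0,0]],[[0,0,0],[0,0,0]]]'

```text
time_s: 12.2
tool_pos: [0.6126, -0.2583, 0.1563]
tool_rot: [14.7, 90.0, 24.8]
force: [-0.6, -0.1, -3.7]
grip_width: 0.029
```

```bash
python3 - <<'E'
from plan import *
for i in range(2):
    s=cam('side');o,p,R=cur();print(p,R.as_matrix()[:,0].round(4),o['force'].round(2),o['wrist_torque'].round(3),o['grip_width'])
w=cam('wrist');cv2.imwrite('pics/w10.png',cv2.resize(w['frame'][180:380,200:440,::-1],(720,600)))
cv2.imwrite('pics/s10.png',cv2.resize(s['frame'][265:315,360:420,::-1],(720,600),interpolation=cv2.INTER_CUBIC))
E
```

```text
[ 0.61256994 -0.25832223  0.1562284 ] [ 6.e-04  2.e-04 -1.e+00] [ 0.85 -0.32 -3.15] [-0.105 -0.008 -0.023] 0.029237170706332822
[ 0.61255975 -0.2583322   0.15623401] [ 6.e-04  2.e-04 -1.e+00] [ 0.   -0.43 -2.69] [-0.05   0.038  0.017] 0.029261274693572474
```

View pics/s10.png

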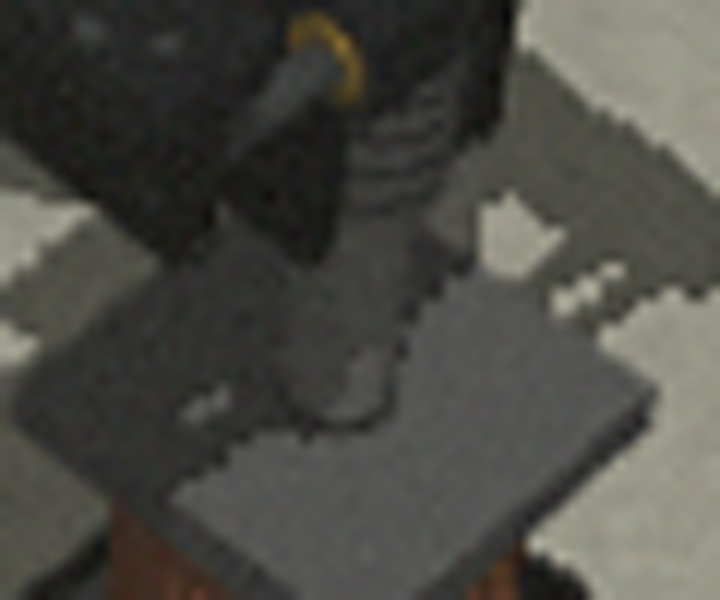

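View pics/w10.png

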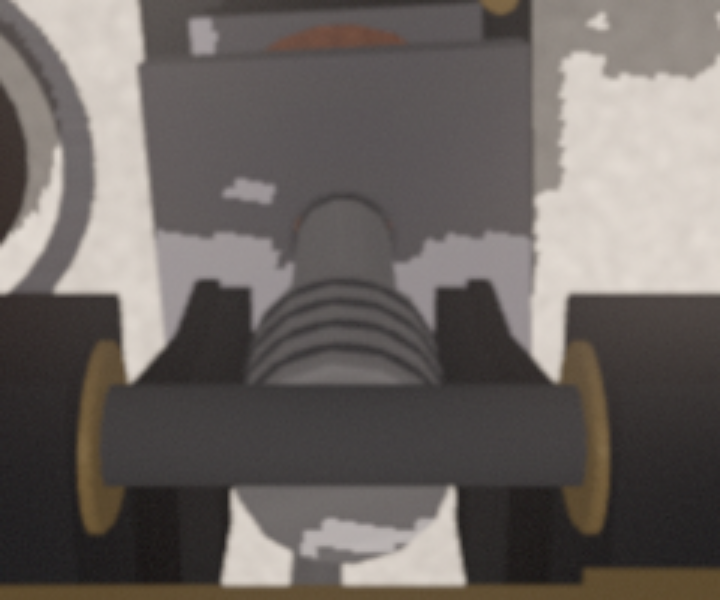

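>>> drive_tool --increments '[[[-0.012,0,0],[0,0,0]],[[0,0,0],[0,0,0]],[[0,0,0],[0,0,0]],[[0,0,0],[0,0,0]],[[0,0,0],[0,0,0]]]'

```text
time_s: 12.85
tool_pos: [0.6127, -0.2584, 0.157]
tool_rot: [-4.6, 89.9, 5.5]
force: [0.6, -0.8, -3.8]
grip_width: 0.0292
```

```bash
python3 - <<'E'
from plan import *
c=disc('side','pics/s11.png',(290,290,362,390))
w=cam('wrist');cv2.imwrite('pics/w11.png',cv2.resize(w['frame'][230:280,280:350,::-1],(784,560),interpolation=cv2.INTER_CUBIC))
o,p,R=cur();print(p,o['force'].round(2),o['grip_width'],o['time_s'])
q=plane(w,280+.5*0,0,.1)
print(proj(w,[[.612,-.2585,.1],p+[0,0,.019-.075]]),proj(w,[[.612,-.2485,.1]]))
E
```

```text
side 590 disc [ 0.4761 -0.2904] 0.0369
[ 0.61266307 -0.25841287  0.15695282] [-0.42 -0.69 -3.51] 0.02890599040170843 12.95
[[313.93622136 259.42246292]
 [314.98978884 259.94161343]] [[316.71262093 244.56407309]]
```

View pics/s11.png

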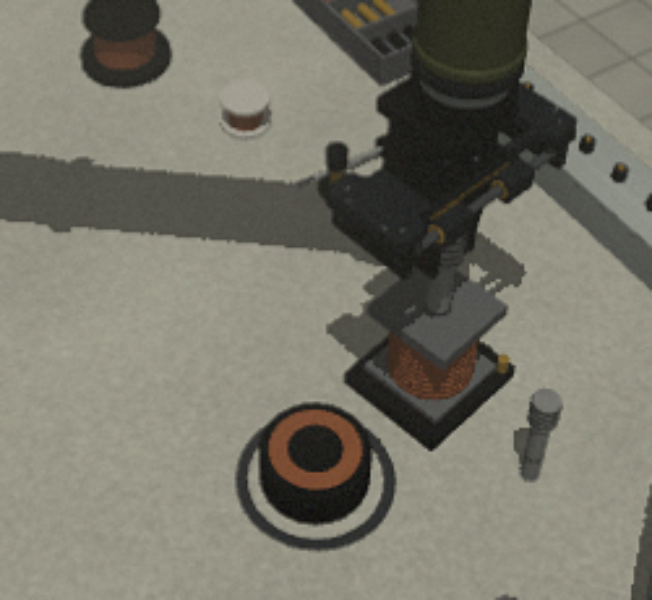

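View pics/w11.png

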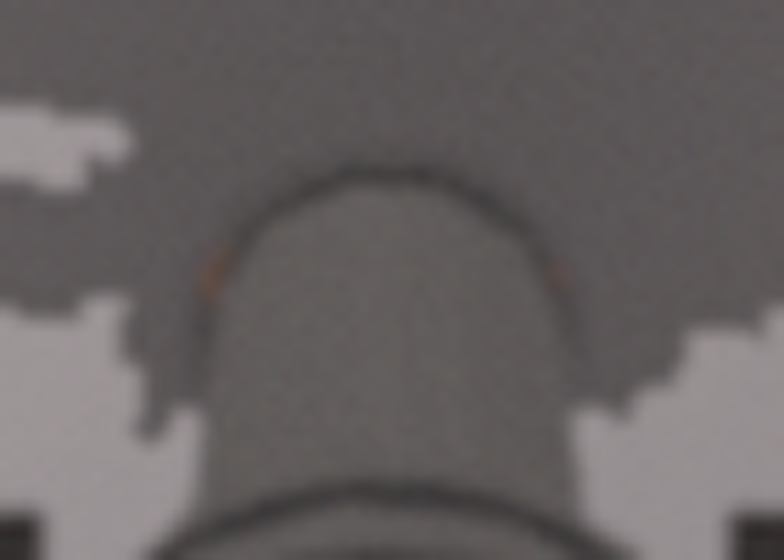

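The last side crop shows the pick-up coil inside its ring (disc at about (315,450)) and the loose rod and post where they were. The last wrist crop shows the dark groove line at the mouth around (390,175), with equal gaps on both sides of the rod.

```bash
python3 -c "
from cell import env
print(env.sign_off())"
```

```text
the job is handed in; nothing more can be done
None
```

I pushed the pick-up coil into the marked ring, then drew the core up by its knob. I handed the job in with the gripper still holding it at about 13 s, well under the 54 s limit.

- **Pick-up coil:** pushed along the bench with the half-open fingers. It ended at (0.476, -0.290) against the mark at (0.476, -0.292), about 2 mm off centre and inside the ring in the side view.
- **Core:** gripped at 35 N and raised 45.4 mm by the tool readout against the 45 mm wanted. The dark groove line shows at the bore's mouth. The measured pull was 3 to 5 N, about the core's own weight. Sideways force was mostly below 1 N, with single readings up to 1.3 N. The gaps on the two sides of the rod look equal.
- **Other things on the bench:** the small loose rod and the binding post look unmoved in the last side view. I only checked the remaining items by eye in the pictures taken along the way.

**Where checks disagreed:**
- The cameras put the knob up to 5 mm apart, so I centred the gripper on it using the wrist camera.
- One scene-camera reading of the pick-up coil during the push was off because the gripper partly hid it, so I used the side camera.
- My first side-camera reading of the coil caught part of the gripper, so I repeated it.

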